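# Issue one charm from the dispenser

### The job

Issue one charm: push the dispenser's red order slide all the way to its end stop so that one charm box comes out onto the outlet tongue, and bring the slide all the way back to its home stop so that the next charm drops down. Lay the issued charm flat, gold dot up, in the empty octagonal wooden tray, setting it down rather than dropping it. Leave the other charms in the dispenser, and do not disturb the tray, the hand bell or the dish of bells.

Things in the scene. Friction and masses are not known exactly. Their poses are not given: they have to be found in the camera images.
- dispenser: Fixed charm dispenser, brown wood and clear plastic, 260 mm long. Origin: on the table under the centre of its upright magazine (68 x 55 mm, top 70 mm up). +y points to the outlet: a tongue 34 mm wide, 8 mm high, y = 30 to 133 mm, slick, with a 6 mm lip at its end. The order slide runs along y on a deck 8 mm high at x = -105 to -27, y = -64 to 64 mm, between dark stops 22 mm high
- outlet (a point): Point on the top of the outlet tongue (8 mm above the table) above which the centre of a charm lies once it has been pushed out (within a few mm); 81.5 mm along the dispenser's +y from its origin. Axes as the dispenser's
- slide (a joint): Travel of the order slide in m: 0 at home, 0.090 at its end stop, growing along the dispenser's +y (to the outlet). Friction about 2 N plus light damping; it stays where left. Its polished slab pushes the lowest charm out under the others; when it is home again the next charm drops to the magazine's floor
- slide_grip (a point): Centre of the top of the slide's red upright grip, which measures 26 mm along the dispenser's x, 18 mm along its y, and stands from 10 to 62 mm above the table, 80 mm from the magazine's centre line towards the dispenser's -x. A flat arm (top 18 mm above the table) joins it to the slab. Axes as the dispenser's
- charm1: The lowest charm box of the stack, the one that is issued: pale wood with a purple band and a gold dot on top, 44 mm (its x) x 52 mm (its y) x 18 mm high, 60 g give or take; origin at the centre of its underside, z up. It starts in the magazine with its axes along the dispenser's. On the tongue it overhangs 5 mm on either x side
- charm2: The second charm box, the same; it starts on top of the lowest, its underside 26 mm above the table, and ends 8 mm above the table
- charm3: The third charm box, the same, at the top of the stack
- tray: Empty octagonal tray of pale wood, loose, 0.6 kg, 172 mm across the outer flats and 156 mm across the inner ones; floor 6 mm thick, rim 22 mm above the table. Origin at the centre of its underside
- handbell: Bystander: golden hand bell standing on its mouth, 68 mm across, 109 mm tall with a purple handle; origin at the centre of its underside
- bell_dish: Bystander: small octagonal wooden dish heaped with little gold and purple bells, 110 mm across, 34 mm tall; origin at the centre of its underside
Not all that is in view belongs to the job. Leave any grey or turquoise look-alike of the tray alone.

How it is judged:
By the outcome, as a careful person would: the job done as asked, in the order asked, and still so for the second after the job is handed in, with the robot touching nothing.
It also fails if it takes over 51 s, if anything falls off the work surface, if the arm or the gripper's body presses on something with over 40 N, if the wrist force passes 120 N, or if a joint passes its speed limit or range.

### The arm

A 6-joint arm with a two-finger parallel gripper is mounted at the origin on the work surface. World frame = base frame: x ahead of the robot, y to its left, z up, the work surface at z = 0. Lengths are in m, angles in rad, forces in N, time in s.
With the tool pointing down it reaches from about 0.375 to 0.9 m from the base axis. Payload 3.1 kg.
Tool frame: the origin (TCP) lies at the very end of the fingers, on their centre line; the grasp point (between the pads) lies 19 mm behind it; z points along the fingers, y is the line along which they close (so a half turn about z gives the same grasp; the last joint's range is limited). The gripper opens to 87 mm and grips with 3 to 60 N. Pads are 19 mm wide; open, the fingers measure 117 mm over their backs; the gripper's body (75 mm by 190 mm) begins 51 mm behind the grasp point.
Start: joints at [-1.308, 0.527, 1.433, -0, 1.181, -0.178], TCP at [0.267, -0.565, 0.193] pointing down, gripper open.
Joint ranges: [-3.08, 3.08], [-0.75, 2.2], [0.22, 2.44], [-1.43, 4.57], [0, 2.65], [-2.85, 2.85]. Speed limits (rad/s): [2.79, 2.79, 3.14, 3.14, 3.14, 3.14].

### API

Orientations are given as a unit quaternion [x, y, z, w].
In Python, from rig import robot gives the robot as it stands. The module is installed in compiled form; this text tells all that it offers.
- The arm moves only by the tool servo_tool, never from a script. Its argument "rows" is one flat list of numbers, 5 for each row, row after row: the closure, from -1 (fully open) to 1 (shut), so that 0 is half open, then the shift along the tool's x, y, z in m, then the turn about the tool's z in degrees. A call has 1 to 5 rows; each row shifts and turns the commanded pose from where the row before left it, along the tool's axes as they then stand; what a row does not reach is not made up. A row lasts 1/12 s, in which the tool goes at most 41.7 mm and 7.16 degrees, less where a joint would pass 70% of its speed; a pose out of reach is approached as far as the arm can. A call with a gripper value outside its range is refused whole. The fingers move at their own pace and stop on an object; "newtons" is the grip in N (left out, the last holds). Time passes only in rows, so rows that do not move let the fingers close. It gives the time, the measured TCP pose, the force, the opening and the grip force at its end, in the units of the state.
- robot.get_obs(): the state, without advancing time (a new reading comes with each control period).
- robot.camera(name): name is "scene" or "top" or "wrist"; returns a dict with "pixels" (384x512x3 uint8, red, green, blue), "intrinsics" (3x3 intrinsics, pixels), "dist" ([k1, k2, p1, p2, k3] as OpenCV has them; the pictures are not rectified), "rvec" (rotation vector, rad) and "tvec" (3), from world to camera coordinates, as OpenCV has them; the wrist camera has in their place "mount" (4x4, takes a point from camera to tool coordinates, whose origin is the TCP and whose axes are the flange's). Camera axes: x right, y down, z forward; pixel columns grow to the right and rows downward; lengths in m; the calibration is good to about 2 mm. A picture is of the moment at which its call begins: read the wrist's pose just before it. There is no depth.
- robot.hand_in(): hands the job in; it is judged then, once.
Trained networks look in a picture, given as the dict that the camera call returned (one of the last four; its "shot" number tells which), for a name from the list of things; names that differ only in an ending like _2 or _b are one class to them, and where a whole thing is asked for, a point or a joint stands for the part that bears it (a point fixed in the world has none). Each returns a list of dicts, best first, with "score" (0 to 1); they miss things now and then, are a little off and sometimes report something else, mostly with a low value. They report only what shows in the picture. A call takes as long as a camera call. They do not tell look-alikes from the thing itself.
- robot.spot_in(picture, query): "at" ([x, y, z] in m, in world coordinates, good to about 4 mm: the middle of the surface that is visible of it).
- robot.outline_of(picture, query): "region" (384x512 bool, what is visible of it).
- robot.place_of(picture, query): "at" ([x, y, z] in m, in world coordinates, good to about 4 mm: a listed point, or the origin of a listed thing).
The state is a dict: "time": time; "q": joint angles; "joint_velocities": joint speeds; "joint_torque": joint torques, N m; "position": TCP position; "tool_rot": TCP orientation; "ft_force": force on the tool from outside, world axes, zero at the start; "moment": the same for the moment, N m; "grip_width": finger opening in m; "grip_force": force on a finger pad.
Only numpy, scipy, OpenCV 4.12 (cv2) and the standard library are available. Lean on these libraries where they do the work, as an engineer would, in place of code of your own. Each camera call takes 0.05 s, during which the arm holds its last target. There are 200 camera calls.

## Working session

There is one attempt and no reset: what is moved stays moved. The work goes in short steps, Python scripts to look and compute and a tool call to move; the robot and the scene stay as the last step left them, time stands still between calls to the robot, and variables do not carry over. Pictures are saved under pics/ and viewed, at most 10 in all, crops included, and the job is handed in when it is done.

Besides the shell and the picture viewer there is one more tool, called after "Emit:" as name(argument=value, ...) on one line, values as JSON. servo_tool: Moves the arm, as the interface text tells. Its arguments: {"type":"object","properties":{"rows":{"type":"array","items":{"type":"number"}},"newtons":{"type":"number"}},"required":["rows"]}

```bash
mkdir -p pics
cat > h.py <<'E'
import numpy as np, cv2
from rig import robot
def ray(c,uv,z):
    R=cv2.Rodrigues(np.array(c['rvec'],float))[0];t=np.array(c['tvec'],float).ravel()
    p=cv2.undistortPoints(np.array([[uv]],float),np.array(c['intrinsics']),np.array(c['dist']))[0,0]
    d=R.T@np.array([p[0],p[1],1]);o=-R.T@t
    return o+d*(z-o[2])/d[2]
def proj(c,P):
    return cv2.projectPoints(np.array(P,float).reshape(-1,3),np.array(c['rvec'],float),np.array(c['tvec'],float),np.array(c['intrinsics']),np.array(c['dist']))[0][:,0]
E
python3 - <<'E'
from h import *
ims=[]
for n in ["scene","top"]:
    c=robot.camera(n); ims.append(c['pixels'][:,:,::-1])
    for q in ["dispenser","outlet","slide_grip","charm1","charm3","tray","handbell","bell_dish"]:
        print(n,q,[(np.round(d['at'],3).tolist(),round(d['score'],2)) for d in robot.place_of(c,q)][:3])
    cv2.imwrite(f"pics/{n}0.png",ims[-1])
print({k:np.round(v,3).tolist() for k,v in robot.get_obs().items()})
E
```

```text
scene dispenser [([0.554, -0.101, -0.003], 0.82)]
scene outlet []
scene slide_grip [([0.486, -0.16, 0.062], 0.73)]
scene charm1 [([0.554, -0.101, 0.046], 0.51)]
scene charm3 [([0.554, -0.101, 0.046], 0.51)]
scene tray [([0.349, 0.043, -0.005], 0.96), ([0.418, 0.301, 0.001], 0.82), ([0.485, 0.539, -0.002], 0.58)]
scene handbell [([0.629, 0.256, 0.001], 0.72)]
scene bell_dish [([0.411, -0.382, -0.002], 0.59)]
top dispenser [([0.556, -0.101, 0.001], 0.64), ([0.488, -0.159, 0.061], 0.26)]
top outlet [([0.537, -0.018, 0.01], 0.8)]
top slide_grip [([0.487, -0.157, 0.061], 0.68)]
top charm1 [([0.552, -0.095, 0.046], 0.75)]
top charm3 [([0.552, -0.095, 0.046], 0.75)]
top tray [([0.349, 0.05, 0.001], 0.93), ([0.489, 0.543, -0.002], 0.68)]
top handbell [([0.63, 0.25, -0.004], 0.75), ([0.412, 0.303, 0.003], 0.26)]
top bell_dish [([0.413, -0.384, 0.001], 0.59)]
{'time': 0.9, 'q': [-1.308, 0.527, 1.433, -0.0, 1.181, -0.179], 'joint_velocities': [0.001, -0.001, -0.001, -0.001, -0.0, 0.002], 'joint_torque': [-0.0, -44.0, -17.699, 0.063, 0.05, -0.0], 'position': [0.267, -0.565, 0.193], 'tool_rot': [0.976, 0.219, -0.0, 0.0], 'ft_force': [-0.115, -0.303, -0.056], 'moment': [0.015, 0.049, 0.048], 'grip_force': 0.0, 'grip_width': 0.087}
```

View pics/top0.png

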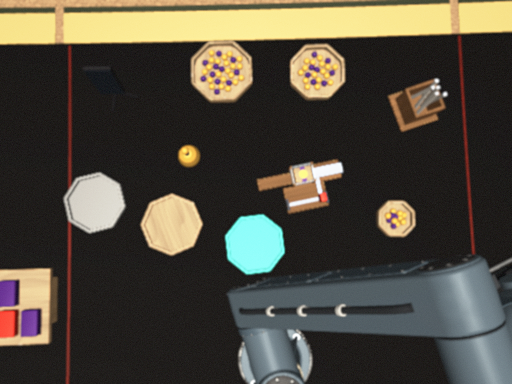

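View pics/scene0.png

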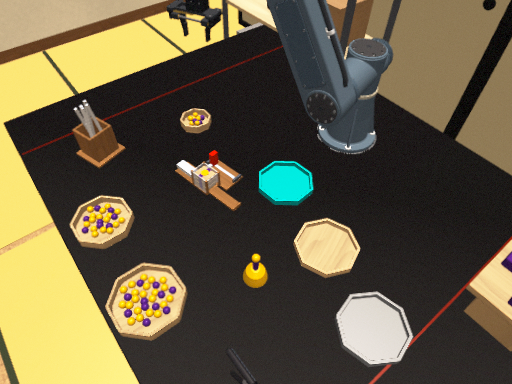

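The top picture shows the dispenser at about (305,185), with its red grip at (323,197) and its outlet tongue pointing left to (258,184). The real tray, in pale wood, is at (171,224), which is world (0.415, 0.302). The turquoise (255,243) and grey (95,203) look-alikes are to be left alone. I'll move closer so the wrist camera can refine the yaw.

```bash
cat >> h.py <<'E'
from scipy.spatial.transform import Rotation as Rn
def to(P,a=None,o=None):
    o=o or robot.get_obs(); R=Rn.from_quat(o['tool_rot']).as_matrix()
    a0=np.degrees(np.arctan2(R[1,0],R[0,0]))
    d=R.T@(np.array(P)-o['position'])
    print('pos',np.round(o['position'],4),'a',round(a0,2),'tool shift mm',np.round(d*1e3,1),'turn',None if a is None else round(a0-a,2),'t',o['time'])
E
python3 -c "
from h import *
to([.45,-.12,.26],12)"
```

```text
pos [ 0.2672 -0.565   0.1934] a 25.31 tool shift mm [ 355.5 -324.1  -66.6] turn 13.31 t 0.9
```

Emit:
servo_tool(rows=[-1,0.024,-0.022,-0.004,0,-1,0.024,-0.022,-0.004,0,-1,0.024,-0.022,-0.004,0,-1,0.024,-0.022,-0.004,0,-1,0.024,-0.022,-0.004,0])

```text
time: 1.32
position: [0.329, -0.4129, 0.2135]
tool_rot: [0.976, 0.219, 0.0, 0.0]
ft_force: [0.6, 0.1, 1.1]
grip_width: 0.0871
grip_force: 0.0
```

Emit:
servo_tool(rows=[-1,0.024,-0.022,-0.004,0,-1,0.024,-0.022,-0.004,0,-1,0.024,-0.022,-0.004,0,-1,0.024,-0.022,-0.004,0,-1,0.024,-0.022,-0.004,0])

```text
time: 1.73
position: [0.3905, -0.262, 0.2338]
tool_rot: [0.976, 0.219, 0.0, 0.0]
ft_force: [0.6, -1.0, -0.4]
grip_width: 0.0868
grip_force: 0.0
```

Emit:
servo_tool(rows=[-1,0.024,-0.022,-0.004,0,-1,0.024,-0.022,-0.004,0,-1,0.024,-0.022,-0.004,0,-1,0.024,-0.022,-0.004,6.6,-1,0,0,0,6.6])

```text
time: 2.15
position: [0.4404, -0.1386, 0.2502]
tool_rot: [0.994, 0.106, 0.001, -0.001]
ft_force: [-0.3, 0.1, -0.4]
grip_width: 0.0869
grip_force: 0.0
```

```bash
cat >> h.py <<'E'
def wrist():
    o=robot.get_obs(); c=robot.camera("wrist")
    T=np.eye(4);T[:3,:3]=Rn.from_quat(o['tool_rot']).as_matrix();T[:3,3]=o['position']
    W=np.linalg.inv(T@np.array(c['mount']))
    g=dict(c); g['rvec']=cv2.Rodrigues(W[:3,:3])[0]; g['tvec']=W[:3,3]
    return c,g
E
python3 - <<'E'
from h import *
c,g=wrist()
cv2.imwrite('pics/w1.png',c['pixels'][:,:,::-1])
for q in ["dispenser","outlet","slide_grip","charm1"]:
    print(q,[(np.round(d['at'],4).tolist(),round(d['score'],2)) for d in robot.place_of(c,q)][:2])
for q in ["slide_grip","charm1"]:
    for d in robot.outline_of(c,q)[:2]:
        print(q,d['score'],cv2.minAreaRect(np.argwhere(d['region'])[:,::-1].astype(np.float32)))
np.savez('g.npz',**{k:g[k] for k in('rvec','tvec','intrinsics','dist')})
to([.45,-.12,.26],12)
E
```

```text
dispenser []
outlet [([0.5329, -0.0199, 0.0085], 0.7)]
slide_grip [([0.4797, -0.1585, 0.0633], 0.63)]
charm1 [([0.5529, -0.0997, 0.0428], 0.91)]
slide_grip 0.6 ((306.94610595703125, 103.40177917480469), (75.09831237792969, 91.81671905517578), 2.2025980949401855)
charm1 0.66 ((241.4720001220703, 63.78471374511719), (46.2562255859375, 41.86616516113281), 2.045408248901367)
pos [ 0.4388 -0.1442  0.2491] a 12.21 tool shift mm [ 16.1 -21.3 -10.9] turn 0.21 t 2.5
```

View pics/w1.png

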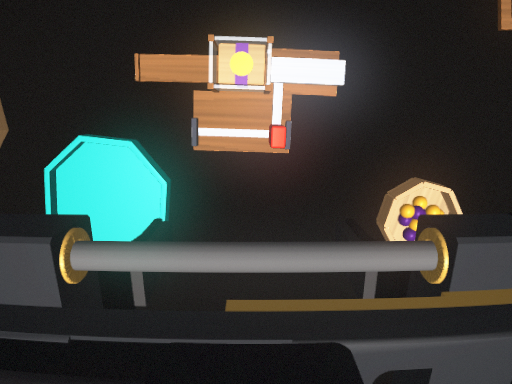

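The wrist picture shows the red grip at about (278,136), the magazine with its gold dot at (241,64), and the tongue running left to its end at (137,67). The dispenser is tilted about 1.5° in the image. Next I'll get the yaw from pixels.

Run:
```python
from h import *
g=np.load('g.npz'); im=cv2.imread('pics/w1.png'); hsv=cv2.cvtColor(im,cv2.COLOR_BGR2HSV)
red=((hsv[...,0]<5)|(hsv[...,0]>175))&(hsv[...,1]>180)&(hsv[...,2]>90); red[220:]=0
p=np.argwhere(red)[:,::-1]; print('red box',p.min(0),p.max(0))
for r in range(122,150,2): print(r,[int(im[r,x,2]) for x in range(268,290,2)])
# tongue edges (brown) columns 142..200
v=hsv[...,2].astype(int)
pts={'u':[],'l':[]}
for x in range(145,203,4):
    col=np.where(v[35:95,x]>60)[0]+35
    pts['u'].append(ray(g,(x,col.min()-.5),.008)); pts['l'].append(ray(g,(x,col.max()+.5),.008))
for k in pts:
    P=np.array(pts[k]); s,i=np.polyfit(P[:,1],P[:,0],1); print(k,'yaw',np.degrees(np.arctan(-s)),'x at y=-.02',i-s*.02)
# slab / deck lower edge cols
P=[]
for x in range(205,270,5):
    col=np.where(v[100:170,x]>60)[0]+100; P.append(ray(g,(x,col.max()+.5),.004))
P=np.array(P); s,i=np.polyfit(P[:,1],P[:,0],1); print('deck yaw',np.degrees(np.arctan(-s)))
gd=(hsv[...,0]>22)&(hsv[...,0]<35)&(hsv[...,1]>180)&(hsv[...,2]>150); gd[:45]=0; gd[85:]=0; gd[:,:220]=0; gd[:,265:]=0
q=np.argwhere(gd)[:,::-1].mean(0); print('dot',q,ray(g,q,.062))
for r in (58,67,76): print('tongue end',r,[int(v[r,x]) for x in range(130,146)])
```

```text
red box [271 126] [285 147]
122 [201, 201, 253, 251, 250, 250, 248, 202, 195, 101, 123]
124 [194, 173, 216, 214, 215, 227, 225, 195, 189, 108, 123]
126 [199, 137, 202, 235, 232, 226, 220, 217, 201, 111, 123]
128 [209, 134, 251, 254, 254, 254, 254, 254, 254, 131, 123]
130 [247, 134, 252, 255, 255, 255, 255, 255, 254, 132, 119]
132 [251, 134, 252, 255, 255, 255, 255, 255, 254, 117, 120]
134 [251, 126, 252, 255, 255, 255, 255, 255, 254, 113, 118]
136 [250, 126, 253, 255, 255, 255, 255, 255, 253, 107, 118]
138 [182, 129, 253, 255, 255, 255, 255, 255, 253, 117, 118]
140 [182, 130, 253, 255, 255, 255, 255, 255, 252, 119, 119]
142 [188, 133, 254, 255, 255, 255, 255, 255, 252, 118, 115]
144 [189, 146, 254, 255, 255, 255, 255, 255, 251, 116, 116]
146 [193, 142, 252, 254, 254, 254, 254, 254, 248, 116, 112]
148 [194, 194, 199, 174, 177, 182, 172, 177, 138, 116, 111]
u yaw 11.105175513297715 x at y=-.02 0.555008848436314
l yaw -0.7991520530838316 x at y=-.02 0.5147747984755179
deck yaw -5.225613763362193
dot [nan nan] [nan nan nan]
tongue end 58 [29, 28, 31, 27, 112, 173, 189, 207, 118, 97, 181, 188, 189, 188, 189, 190]
tongue end 67 [31, 29, 32, 31, 63, 180, 190, 195, 136, 88, 168, 193, 191, 193, 194, 191]
tongue end 76 [27, 33, 34, 32, 56, 153, 190, 196, 188, 88, 140, 178, 178, 180, 179, 185]<stdin>:20: RuntimeWarning: Mean of empty slice.
  ret = um.true_divide(
```

Run:
```python
from h import *
g=np.load('g.npz'); im=cv2.imread('pics/w1.png')
print('grip',ray(g,(278,137),.062))
cv2.imwrite('pics/w1z.png',cv2.resize(im[25:160,125:355],None,fx=3.4,fy=3.4,interpolation=cv2.INTER_CUBIC))
```

```text
grip [ 0.48037005 -0.15842296  0.062     ]
```

View pics/w1z.png

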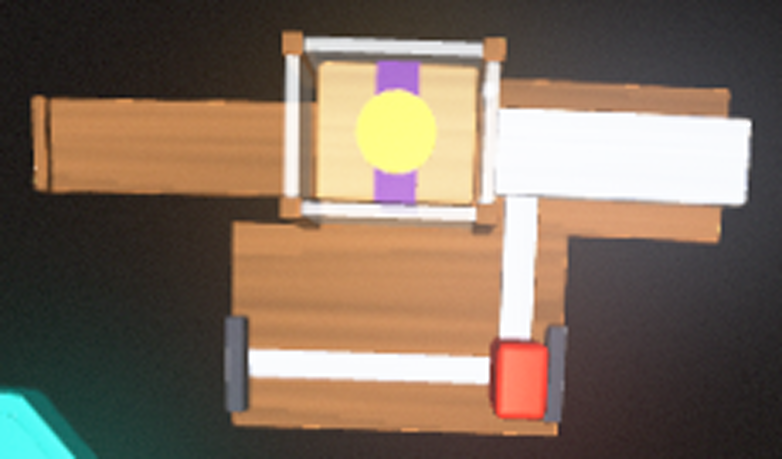

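The crop shows the dot at crop pixel (396,131), the tongue end corners at (32,96) and (34,189), the deck's lower corners at (233,424) and (557,434), and the grip top at (522,380). I'll fit the pose to these.

Run:
```python
from h import *
from scipy.optimize import least_squares
g=np.load('g.npz')
uv=np.array([(396,131),(32,96),(34,190),(233,424),(557,435),(522,380)])/3.4+[125,25]
def M(p):
    L=np.array([(0,0,62),(17,133,14),(-17,133,14),(-105,64,8),(-105,-64,8),(-80,p[3]*1e3,62)])/1e3
    return L@Rn.from_euler('z',p[2]).as_matrix().T+[p[0],p[1],0]
f=lambda p:(proj(g,M(p))-uv).ravel()
r=least_squares(f,[.553,-.1,.2,-.042]); print(r.x,np.degrees(r.x[2]));print(r.fun.reshape(-1,2).round(2))
p=r.x;P=M(p);print('grip',P[5],'outlet',[p[0]-.0815*np.sin(p[2]),p[1]+.0815*np.cos(p[2])])
to([P[5,0],P[5,1],.03],np.degrees(p[2]))
```

```text
[ 0.55116051 -0.09791102  0.18821729 -0.0467957 ] 10.784056339815898
[[-2.   -0.2 ]
 [ 2.07  0.45]
 [ 2.44  0.4 ]
 [-1.04  0.3 ]
 [-1.19 -0.65]
 [ 0.01 -0.5 ]]
grip [ 0.48132921 -0.15884892  0.062     ] outlet [np.float64(0.5359112110437015), np.float64(-0.017850366012132635)]
pos [ 0.4388 -0.1442  0.2491] a 12.21 tool shift mm [ 38.5  23.3 219.1] turn 1.43 t 2.5
```

Emit:
servo_tool(rows=[-1,0.02,0.012,0.03,0,-1,0.0185,0.0113,0.03,1.4,-1,0,0,0.04,0,-1,0,0,0.04,0,-1,0,0,0.03,0])

```text
time: 2.92
position: [0.4805, -0.1586, 0.0765]
tool_rot: [0.996, 0.094, -0.001, -0.001]
ft_force: [-0.1, -0.6, -0.6]
grip_width: 0.0869
grip_force: 0.0
```

Emit:
servo_tool(rows=[-1,0,0,0.03,0,-1,0,0,0.019,0,-1,0,0,0,0])

```text
time: 3.17
position: [0.4787, -0.1575, 0.0264]
tool_rot: [0.996, 0.094, -0.004, -0.003]
ft_force: [-0.1, 0.1, -0.1]
grip_width: 0.0871
grip_force: 0.0
```

Emit:
servo_tool(newtons=25, rows=[1,0,0,0,0,1,0,0,0,0,1,0,0,0,0,1,0,0,0,0,1,0,0,0,0])

```text
time: 3.58
position: [0.4825, -0.1585, 0.0316]
tool_rot: [0.996, 0.094, 0.001, 0.001]
ft_force: [-0.3, -0.2, -0.8]
grip_width: 0.0615
grip_force: 0.0
```

Emit:
servo_tool(rows=[1,0,0,0,0,1,0,0,0,0,1,0,0,0,0,1,0,0,0,0,1,0,0,0,0])

```text
time: 4.0
position: [0.4817, -0.158, 0.0303]
tool_rot: [0.996, 0.094, 0.0, 0.0]
ft_force: [-0.1, -0.1, -0.3]
grip_width: 0.0285
grip_force: 0.0
```

Emit:
servo_tool(rows=[1,0,0,0,0,1,0,0,0,0,1,0,0,0,0])

```text
time: 4.25
position: [0.4817, -0.1581, 0.0302]
tool_rot: [0.996, 0.094, -0.0, 0.0]
ft_force: [-0.5, -0.9, 0.3]
grip_width: 0.0171
grip_force: 25.0
```

Emit:
servo_tool(rows=[1,0,-0.01,0,0,1,0,-0.01,0,0,1,0,-0.01,0,0,1,0,-0.01,0,0,1,0,-0.01,0,0])

```text
time: 4.67
position: [0.4727, -0.1082, 0.0303]
tool_rot: [0.996, 0.094, 0.001, 0.0]
ft_force: [0.8, -3.7, -2.5]
grip_width: 0.0168
grip_force: 25.0
```

Emit:
servo_tool(rows=[1,0,-0.01,0,0,1,0,-0.01,0,0,1,0,-0.01,0,0,1,0,-0.006,0,0,1,0,0,0,0])

```text
time: 5.08
position: [0.466, -0.0715, 0.0303]
tool_rot: [0.996, 0.094, 0.001, -0.001]
ft_force: [4.1, 3.4, -4.6]
grip_width: 0.0168
grip_force: 25.0
```

Emit:
servo_tool(rows=[1,0,-0.002,0,0,1,0,-0.002,0,0,1,0,0,0,0])

```text
time: 5.33
position: [0.4657, -0.07, 0.0303]
tool_rot: [0.996, 0.095, 0.001, 0.001]
ft_force: [4.5, -1.7, -6.0]
grip_width: 0.0168
grip_force: 25.0
```

Emit:
servo_tool(rows=[1,0,-0.002,0,0,1,0,-0.001,0,0,1,0,0,0,0])

```text
time: 5.58
position: [0.4658, -0.0699, 0.0304]
tool_rot: [0.995, 0.095, 0.001, 0.003]
ft_force: [1.9, -13.1, -7.0]
grip_width: 0.017
grip_force: 25.0
```

Run:
```python
from h import *
o=robot.get_obs(); print(o['position'],o['ft_force'],o['grip_width'])
```

```text
[ 0.46582773 -0.06986142  0.0303874 ] [  1.94551004 -13.09182883  -6.97972143] 0.017017162715552796
```

The force rises at 90 mm of travel with no further motion, so the slide is at its end stop. Now bringing it back.

Emit:
servo_tool(rows=[1,0,0.01,0,0,1,0,0.01,0,0,1,0,0.01,0,0,1,0,0.01,0,0,1,0,0.01,0,0])

```text
time: 6.0
position: [0.4737, -0.1149, 0.0303]
tool_rot: [0.996, 0.093, 0.0, -0.001]
ft_force: [4.8, 2.6, -3.4]
grip_width: 0.0174
grip_force: 25.0
```

Emit:
servo_tool(rows=[1,0,0.01,0,0,1,0,0.01,0,0,1,0,0.01,0,0,1,0,0.01,0,0,1,0,0.003,0,0])

```text
time: 6.42
position: [0.4815, -0.1579, 0.0302]
tool_rot: [0.996, 0.093, -0.0, -0.001]
ft_force: [4.2, 2.4, -0.6]
grip_width: 0.0173
grip_force: 25.0
```

Emit:
servo_tool(rows=[1,0,0.002,0,0,1,0,0.001,0,0,1,0,0,0,0])

```text
time: 6.67
position: [0.4816, -0.1586, 0.0302]
tool_rot: [0.996, 0.093, -0.0, -0.002]
ft_force: [5.1, 4.9, -1.9]
grip_width: 0.017
grip_force: 25.0
```

Run:
```python
from h import *
c=robot.camera("top"); cv2.imwrite('pics/t2.png',cv2.resize(c['pixels'][120:280,120:360,::-1],None,fx=3,fy=3,interpolation=cv2.INTER_CUBIC))
for q in ["slide_grip","charm1"]: print(q,[(np.round(d['at'],4).tolist(),round(d['score'],2)) for d in robot.place_of(c,q)][:4])
o=robot.get_obs(); print(o['position'],o['ft_force'],o['grip_width'])
```

```text
slide_grip []
charm1 [([0.5537, -0.0965, 0.0274], 0.61), ([0.5367, -0.0243, 0.0081], 0.5)]
[ 0.48164426 -0.15865162  0.03024389] [ 4.45283839  5.42148834 -0.81068088] 0.01741327010998836
```

View pics/t2.png

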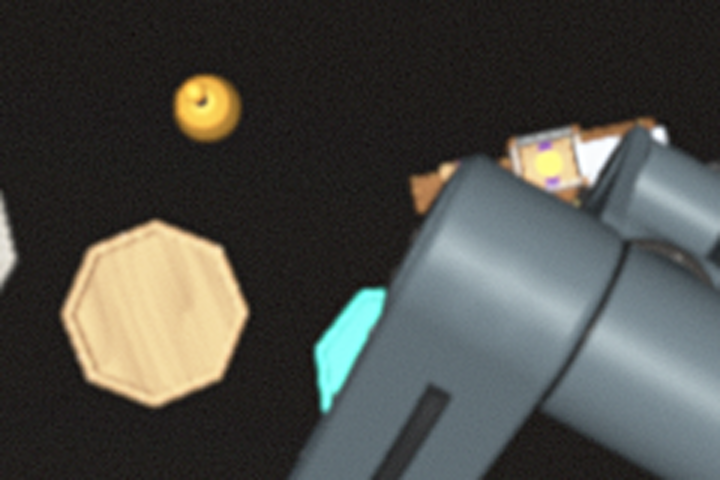

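The picture shows the issued charm on the tongue, partly hidden by the arm, and the stack lowered by one. I'll press firmly against the home stop, then release and go up.

Emit:
servo_tool(rows=[1,0,0.002,0,0,1,0,0.001,0,0,1,0,0,0,0])

```text
time: 7.07
position: [0.4815, -0.1587, 0.0302]
tool_rot: [0.996, 0.093, -0.001, -0.004]
ft_force: [7.5, 14.6, 0.0]
grip_width: 0.0175
grip_force: 25.0
```

Emit:
servo_tool(rows=[-0.2,0,-0.002,0,0,-0.2,0,0,0,0,-0.2,0,0,0,0,-0.2,0,0,0,0,-0.2,0,0,0,0])

```text
time: 7.48
position: [0.4818, -0.162, 0.0303]
tool_rot: [0.996, 0.094, -0.0, -0.0]
ft_force: [0.1, -0.3, 0.3]
grip_width: 0.0429
grip_force: 0.0
```

Emit:
servo_tool(rows=[-0.6,0,0,0.0,0,-0.6,0,0,-0.03,0,-0.6,0,0,-0.04,0,-0.6,0,0,-0.04,0,-0.6,0,0,-0.04,0])

```text
time: 7.9
position: [0.4815, -0.1618, 0.1816]
tool_rot: [0.996, 0.094, -0.001, -0.001]
ft_force: [0.6, -0.7, -0.6]
grip_width: 0.0685
grip_force: 0.0
```

Emit:
servo_tool(rows=[-0.6,0,0,-0.03,-7,-0.6,0,0,0,-7,-0.6,0,0,0,-7,-0.6,0,0,0,-7,-0.6,0,0,0,-7])

```text
time: 8.32
position: [0.482, -0.1621, 0.2106]
tool_rot: [0.92, 0.392, -0.0, 0.0]
ft_force: [-0.5, -0.6, 0.4]
grip_width: 0.0694
grip_force: 0.0
```

Emit:
servo_tool(rows=[-0.6,0,0,0,-7,-0.6,0,0,0,-7,-0.6,0,0,0,-7,-0.6,0,0,0,-7,-0.6,0,0,0,-7])

```text
time: 8.73
position: [0.4819, -0.1621, 0.2101]
tool_rot: [0.76, 0.65, -0.0, -0.0]
ft_force: [-0.5, -0.2, -0.1]
grip_width: 0.0695
grip_force: 0.0
```

Emit:
servo_tool(rows=[-0.6,0,0,0,-7,-0.6,0,0,0,-7,-0.6,0,0,0,-6,-0.6,0.02,0.02,0,0,-0.6,0,0,0,0])

```text
time: 9.15
position: [0.4994, -0.1366, 0.2103]
tool_rot: [0.637, 0.771, 0.001, -0.0]
ft_force: [-1.3, 0.8, 0.3]
grip_width: 0.0696
grip_force: 0.0
```

Run:
```python
from h import *
c,g=wrist()
cv2.imwrite('pics/w3.png',c['pixels'][:,:,::-1])
np.savez('g.npz',**{k:g[k] for k in('rvec','tvec','intrinsics','dist')})
for q in ["slide_grip","charm1"]: print(q,[(np.round(d['at'],4).tolist(),round(d['score'],2)) for d in robot.place_of(c,q)][:4])
c=robot.camera("top")
print('tray',[(np.round(d['at'],4).tolist(),round(d['score'],2)) for d in robot.place_of(c,"tray")])
to([.536,-.018,.2],100.8)
```

```text
slide_grip []
charm1 [([0.5346, -0.022, 0.0069], 0.86), ([0.5546, -0.1014, 0.0237], 0.77)]
tray [([0.3476, 0.0489, -0.0016], 0.94), ([0.4887, 0.5389, 0.001], 0.65), ([0.4103, 0.3052, 0.0031], 0.64)]
pos [ 0.4978 -0.1389  0.2102] a 100.8 tool shift mm [111.6  60.2  10.1] turn -0.0 t 9.4
```

View pics/w3.png

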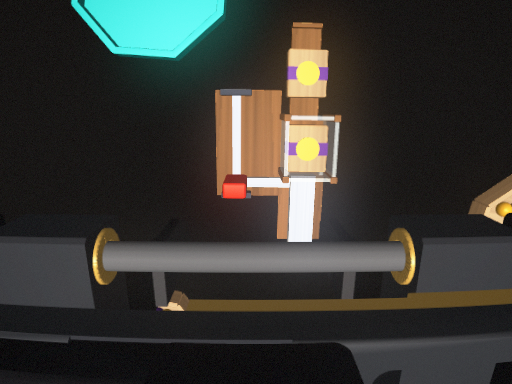

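The charm sits straight on the tongue with its dot at (308,73), the slide is home with the grip at (235,187), and the stack has come down. I'll locate the charm exactly.

Run:
```python
from h import *
g=np.load('g.npz'); im=cv2.imread('pics/w3.png').astype(int)
# lit pale+purple+gold blob bounds per row/col
for r in (56,62,86,92): print(r,''.join(' .:*#'[min(4,im[r,x].max()//52)] for x in range(278,338)))
y=(im[...,2]>220)&(im[...,1]>200)&(im[...,0]<120); y[100:]=0
q=np.argwhere(y)[:,::-1]; q=q[(q[:,0]>285)&(q[:,0]<330)].mean(0); P=ray(g,q,.026); print(q,P)
print([ray(g,u,.026).round(4) for u in((287.5,50.5),(327,50.5),(287.5,96.5),(327,96.5))])
y2=(im[...,2]>220)&(im[...,1]>200)&(im[...,0]<120); y2[:120]=0;y2[170:]=0
q=np.argwhere(y2)[:,::-1]; q=q[(q[:,0]>285)&(q[:,0]<330)].mean(0); print('stack dot',ray(g,q,.044))
to([P[0],P[1],.011],100.8)
```

```text
56 .........:*######################################*..........
62 .........:*######################################*..........
86 .........*######################################:...........
92 ****....:*######################################............
[307.77017115  72.67481663] [ 0.53723095 -0.01921655  0.026     ]
[array([ 0.5102, -0.0006,  0.026 ]), array([0.553 , 0.0082, 0.026 ]), array([ 0.5204, -0.049 ,  0.026 ]), array([ 0.5643, -0.0402,  0.026 ])]
stack dot [ 0.55212947 -0.10064149  0.044     ]
pos [ 0.4978 -0.1389  0.2102] a 100.8 tool shift mm [110.2  61.3 199.1] turn -0.0 t 9.4
```

Emit:
servo_tool(rows=[-0.6,0.028,0.0153,0,0,-0.6,0.028,0.0153,0,0,-0.6,0.028,0.0153,0,0,-0.6,0.0262,0.0153,0,0,-0.6,0,0,0.035,0])

```text
time: 9.82
position: [0.5444, -0.0161, 0.1807]
tool_rot: [0.636, 0.772, 0.005, 0.007]
ft_force: [1.9, -1.1, -0.2]
grip_width: 0.0699
grip_force: 0.0
```

Emit:
servo_tool(rows=[-0.6,0,0,0.035,0,-0.6,0,0,0.035,0,-0.6,0,0,0.03,0,-0.6,0,0,0.025,0,-0.6,0,0,0.0,0])

```text
time: 10.23
position: [0.5337, -0.0186, 0.0459]
tool_rot: [0.638, 0.77, -0.002, -0.005]
ft_force: [-0.5, 0.6, -0.9]
grip_width: 0.0695
grip_force: 0.0
```

```bash
python3 -c "
from h import *
to([.5372,-.0192,.011],100.8)"
```

```text
pos [ 0.5337 -0.0186  0.0459] a 100.77 tool shift mm [-1.4  3.7 34.8] turn -0.03 t 10.2333
```

Emit:
servo_tool(rows=[-0.6,0,0,0.015,0,-0.6,0,0,0.012,0,-0.6,0,0,0.008,0,-0.6,0,0,0.003,0,-0.6,0,0,0,0])

```text
time: 10.65
position: [0.5379, -0.0191, 0.0126]
tool_rot: [0.637, 0.771, -0.0, 0.0]
ft_force: [0.2, -1.0, -0.0]
grip_width: 0.0694
grip_force: 0.0
```

Emit:
servo_tool(newtons=15, rows=[0.3,0,0,0,0,0.3,0,0,0,0,0.3,0,0,0,0,0.3,0,0,0,0,0.3,0,0,0,0])

```text
time: 11.07
position: [0.538, -0.0188, 0.0127]
tool_rot: [0.637, 0.771, 0.0, 0.0]
ft_force: [0.6, 0.1, 0.4]
grip_width: 0.0439
grip_force: 0.0
```

Emit:
servo_tool(rows=[0.3,0,0,0,0,0.3,0,0,0,0])

```text
time: 11.23
position: [0.5378, -0.0188, 0.0124]
tool_rot: [0.637, 0.771, 0.0, 0.0]
ft_force: [-0.9, 0.0, -0.5]
grip_width: 0.0335
grip_force: 0.0
```

Run:
```python
from h import *
to([.5372,-.0192,.011],100.8)
for n in("top","scene"):
  c=robot.camera(n)
  print('tray',[(np.round(d['at'],4).tolist(),round(d['score'],2)) for d in robot.place_of(c,"tray")])
  for d in robot.outline_of(c,"tray"):
    m=cv2.minEnclosingCircle(np.argwhere(d['region'])[:,::-1].astype(np.float32)); print(m,ray(c,m[0],.02).round(4),round(d['score'],2))
```

```text
pos [ 0.5378 -0.0188  0.0124] a 100.83 tool shift mm [-0.3 -0.7  1.4] turn 0.03 t 11.2333
tray [([0.4866, 0.5397, -0.0014], 0.89), ([0.3471, 0.0518, -0.0029], 0.87), ([0.4123, -0.3826, -0.0008], 0.73), ([0.4134, 0.3083, 0.0012], 0.61)]
((171.0, 223.5), 29.517044067382812) [0.4155 0.306  0.02  ] 0.79
((95.5949478149414, 202.87777709960938), 31.06505584716797) [0.4854 0.5344 0.02  ] 0.6
((256.3507385253906, 259.3955078125), 21.6529598236084) [0.2988 0.0479 0.02  ] 0.56
tray [([0.4141, 0.3043, -0.0016], 0.93), ([0.3501, 0.0469, -0.0004], 0.84), ([0.4879, 0.5408, 0.0022], 0.8)]
((285.52777099609375, 181.0), 28.350101470947266) [0.3487 0.0573 0.02  ] 0.95
((373.816650390625, 328.9793701171875), 40.92926025390625) [0.4939 0.5455 0.02  ] 0.9
((326.4353942871094, 246.1184539794922), 33.68817901611328) [0.4184 0.31   0.02  ] 0.62
```

The opening is 33 mm, less than the 44 mm charm, and there is no grip force, so something is off. Looking.

Run:
```python
from h import *
c,g=wrist(); s=robot.camera("scene")
a=c['pixels'][:,:,::-1]
b=cv2.resize(s['pixels'][130:230,160:270,::-1],None,fx=3.5,fy=3.5,interpolation=cv2.INTER_CUBIC)
cv2.imwrite('pics/s4.png',np.hstack([cv2.resize(a,(400,300)),cv2.resize(b,(380,300))]))
for n,k in(("w",c),("s",s)):print(n,[(np.round(d['at'],4).tolist(),round(d['score'],2)) for d in robot.place_of(k,"charm1")])
o=robot.get_obs();print(o['grip_width'],o['grip_force'])
```

```text
w []
s [([0.5389, -0.0225, 0.0059], 0.5)]
0.030689818862067612 0.0
```

View pics/s4.png

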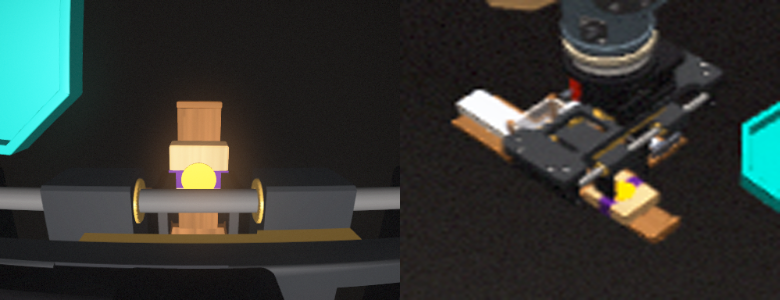

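Run:
```python
from h import *
c,g=wrist(); s=robot.camera("scene")
def dot(im,box):
    im=im.astype(int); m=(im[...,0]>190)&(im[...,1]>160)&(im[...,2]<110)
    k=np.zeros_like(m); x0,y0,x1,y1=box; k[y0:y1,x0:x1]=m[y0:y1,x0:x1]
    q=np.argwhere(k)[:,::-1]; return q.mean(0),len(q),q.min(0),q.max(0)
a=dot(c['pixels'],(220,190,290,245)); b=dot(s['pixels'],(160,130,270,230)); print(a,b)
for z in(.02,.026,.032,.038,.044): print(z,ray(g,a[0],z).round(4),ray(s,b[0],z).round(4))
cv2.imwrite('pics/w5.png',np.hstack([cv2.resize(c['pixels'][150:310,180:330,::-1],None,fx=2.6,fy=2.6),cv2.resize(s['pixels'][160:230,195:270,::-1],(390,416),interpolation=cv2.INTER_CUBIC)]))
print(proj(s,[[.5378,-.0188,.0124]]),proj(g,[[.5378,-.0188,.0124]]))
```

```text
(array([253.91828479, 226.38268608]), 1236, array([232, 208]), array([275, 241])) (array([224.18918919, 190.54054054]), 37, array([213, 167]), array([234, 199]))
0.02 [ 0.5368 -0.0208  0.02  ] [ 0.5281 -0.0298  0.02  ]
0.026 [ 0.5364 -0.0186  0.026 ] [ 0.5308 -0.0255  0.026 ]
0.032 [ 0.5359 -0.0164  0.032 ] [ 0.5335 -0.0212  0.032 ]
0.038 [ 0.5355 -0.0143  0.038 ] [ 0.5362 -0.0169  0.038 ]
0.044 [ 0.5351 -0.0121  0.044 ] [ 0.5389 -0.0127  0.044 ]
[[223.79919148 195.6697375 ]] [[256.08144208 219.51277731]]
```

View pics/w5.png

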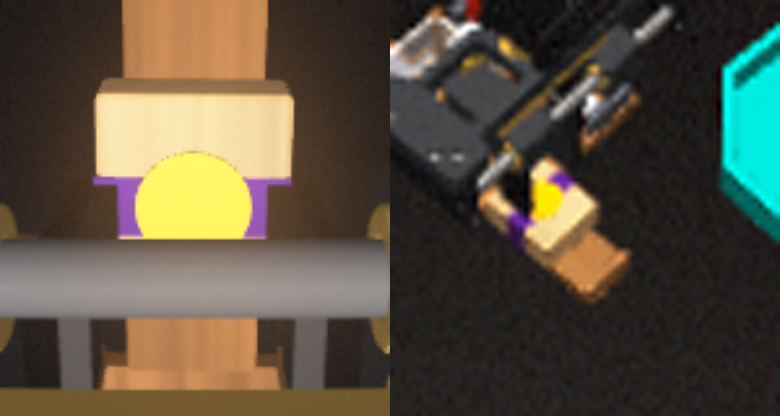

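The fingers overlap the purple band, and the band's visible width is narrower. The opening matches the commanded 0.3, so I'll close fully and read the force.

Emit:
servo_tool(newtons=15, rows=[0.5,0,0,0,0,0.5,0,0,0,0,0.5,0,0,0,0])

```text
time: 12.08
position: [0.5377, -0.0188, 0.0123]
tool_rot: [0.637, 0.771, -0.0, -0.0]
ft_force: [-0.3, 0.5, 0.6]
grip_width: 0.0229
grip_force: 0.0
```

Run:
```python
from h import *
o=robot.get_obs();c,g=wrist();R=Rn.from_quat(o['tool_rot']).as_matrix();print(o['grip_width'],o['grip_force'])
hw=o['grip_width']/2
for b in(0,-.0137,-.03,-.05):
  print('tool z',b,[proj(g,o['position']+R@np.array([x,y,b]))[0].round(1).tolist() for x in(.0095,-.0095) for y in(-hw,-hw-.015)])
ax=np.radians(100.8);ex=np.array([np.cos(ax),np.sin(ax),0]);ey=np.array([np.sin(ax),-np.cos(ax),0])
C=np.array([.5372,-.0192,0])
for z in(.008,.026): print('charm z',z,[proj(g,C+ex*x+ey*y+[0,0,z])[0].round(1).tolist() for x in(.026,.0047,-.026) for y in(-.022,.022)])
im=c['pixels'].astype(int)
for r in range(176,246,4): print(r,''.join('P' if (p[2]>p[1]+30) else 'Y' if p[2]<100 and p[0]>180 and p[1]>170 else 'W' if p[0]>150 else 'b' if p[0]>80 and p[0]>p[2]+30 else '#' if p.max()>60 else '.' for p in im[r,190:322:2]))
```

```text
0.022947819996358424 0.0
tool z 0 [[237.4, 204.8], [213.2, 204.8], [237.8, 233.6], [214.2, 233.5]]
tool z -0.0137 [[236.3, 211.6], [210.4, 211.6], [236.7, 242.1], [211.5, 242.0]]
tool z -0.03 [[234.7, 220.9], [206.5, 220.9], [235.3, 253.9], [207.8, 253.8]]
tool z -0.05 [[232.4, 235.0], [200.6, 234.9], [233.1, 271.4], [202.3, 271.3]]
charm z 0.008 [[219.5, 177.8], [290.4, 177.8], [220.4, 210.6], [289.5, 210.6], [221.6, 254.9], [288.1, 254.9]]
charm z 0.026 [[216.3, 184.2], [294.0, 184.2], [217.3, 219.9], [292.8, 219.9], [218.8, 267.6], [291.2, 267.6]]
176 .............#.####WWWWWWWWWWWWWWWWWWWWWWWWWWW########............
180 .............##bbbbbbbbbbWWWWWWWWWWWWWWWWWWWWWbbb######..#........
184 ............##bbbbbbbbbbbbbbWWWWWWWWbWWWbbbbbbbbbbb########.......
188 ...........##WWWWWWWWWWWWWWWWWWWWWWWWWWWWWWWWWWWWWWW######........
192 .........####WWWWWWWWWWWWWWWWWWWWWWWWWWWWWWWWWWWWWWW########......
196 .........####bWWWWWWWWWWWWWWWWWWWWWWWWWWWWWWWWWWWWWW#########.....
200 .........####bWWWWWWWWWWWWWWWWWWWWWWWWWWWWWWWWWWWWWW#########.....
204 .......######bWWWWWWWWWWWWWWWWWWWWWWWWWWWWWWWWWWWWWbb#########....
208 ......#######bWWWWWWWWWWWWWWWWWWWWWWWWWWWWWWWWWWWWWbb##########...
212 .....########bWWWWWWWWWWWWWWWWWWWWWWWWYWWWWWWWWWWWWbb##########...
216 ......########WWWWWWWWWWWWWWWWWWWWWWWWWWWWWWWWWWWWWbb###########..
220 .......##########PPPPPWWWWWWWWWWWWWWWWWWWWWPPPPPbbbbb###########..
224 ......##########bbbbbWWWWWWWWWWWWYWWWWWYWWYbbbbbbbbb#bb#########..
228 .##....#########bbbbbYYWWYWYWWWWYYWWWYYYYYYbbbbbbbb#b#########b###
232 bbbb#..#########bbbbbYYYYYYYYYYYWWYYYYYYYYYbbbbbbbbbb##b####bbbWb.
236 Wbbbb...########bbbbb#YYYYYYYYYYYYYYYYYYYYYbbbbbbbb#b#######bbbWW.
240 Wbbbb##..##########bb#PYYYYYYYYYYYYYYYYYYYPbbbbbbbbb#######bbbbWWb
244 Wb####################b#bbbbbbbbbbbbbbbbbbbbbb#b##############bWYW
```

Emit:
servo_tool(newtons=15, rows=[1,0,0,0,0,1,0,0,0,0,1,0,0,0,0,1,0,0,0,0,1,0,0,0,0])

```text
time: 12.55
position: [0.5377, -0.0188, 0.0123]
tool_rot: [0.637, 0.771, -0.0, -0.0]
ft_force: [-0.4, -0.1, 0.6]
grip_width: 0.0016
grip_force: 0.0
```

Run:
```python
from h import *
o=robot.get_obs();c,g=wrist();print(o['grip_width'],o['grip_force'],o['ft_force'])
im=c['pixels'].astype(int)
for r in list(range(212,244,4))+[280,290]: print(r,''.join('P' if (p[2]>p[1]+30) else 'Y' if p[2]<100 and p[0]>180 and p[1]>170 else 'W' if p[0]>150 else 'b' if p[0]>80 and p[0]>p[2]+30 else '#' if p.max()>60 else '.' for p in im[r,190:322:2]))
```

```text
0.0015622918354181372 0.0 [-0.43704304 -0.1038053   0.57190872]
212 ............#bWWWWWWWWWWWWWWWWWWWWWWWWYWWWWWWWWWWWWb####..........
216 ............##########WWWWWWWWWWWWWWWWWWWWb#############.#........
220 ..........#.##########Y####WWWWWWYWWWY####b###########.#..........
224 .............##################YYb#####################...........
228 ..............#######bb########YYb########b#########.##...........
232 ..............#######bbb#######YYb#######bWb#########.............
236 ...............######WWb#######YYb#######bWW#######.#.............
240 ####################bWWb#######YYb#######bWW######################
280 ####################bWW#.######WWb######.bYY######################
290 #####################....######WW#######....######################
```

The fingers closed to 1.6 mm above the charm, so the true fingertips end roughly 20 mm higher than the reported TCP. I'll calibrate by touching the charm's top gently with the closed fingers, in small steps.

Emit:
servo_tool(rows=[1,0,0,0.0015,0,1,0,0,0.0015,0,1,0,0,0,0])

```text
time: 12.85
position: [0.5375, -0.0187, 0.009]
tool_rot: [0.637, 0.771, -0.0, -0.0]
ft_force: [0.1, 0.8, 0.2]
grip_width: 0.0004
grip_force: 0.0
```

Emit:
servo_tool(rows=[1,0,0,0.0015,0,1,0,0,0,0])

```text
time: 13.02
position: [0.5376, -0.0188, 0.0075]
tool_rot: [0.637, 0.771, -0.0, -0.0]
ft_force: [-1.0, 0.2, 0.0]
grip_width: 0.0007
grip_force: 0.0
```

Emit:
servo_tool(rows=[1,0,0,0.0015,0,1,0,0,0,0])

```text
time: 13.18
position: [0.5376, -0.0188, 0.006]
tool_rot: [0.637, 0.771, -0.0, -0.0]
ft_force: [0.3, 0.6, 0.3]
grip_width: 0.001
grip_force: 0.0
```

Emit:
servo_tool(rows=[1,0,0,0.0015,0,1,0,0,0,0])

```text
time: 13.35
position: [0.5376, -0.0188, 0.0046]
tool_rot: [0.637, 0.771, -0.0, -0.0]
ft_force: [-0.1, -0.3, 0.2]
grip_width: 0.0006
grip_force: 0.0
```

Emit:
servo_tool(rows=[1,0,0,0.0015,0,1,0,0,0,0])

```text
time: 13.52
position: [0.5376, -0.0188, 0.0031]
tool_rot: [0.637, 0.771, -0.0, -0.0]
ft_force: [-0.4, 0.1, 0.0]
grip_width: 0.0003
grip_force: 0.0
```

Emit:
servo_tool(rows=[1,0,0,0.0015,0,1,0,0,0,0])

```text
time: 13.68
position: [0.5376, -0.0188, 0.0016]
tool_rot: [0.637, 0.771, -0.0, -0.0]
ft_force: [-0.0, 1.0, 0.2]
grip_width: 0.0002
grip_force: 0.0
```

Run:
```python
from h import *
o=robot.get_obs();c,g=wrist();R=Rn.from_quat(o['tool_rot']).as_matrix()
im=c['pixels'].astype(int)
for r in list(range(160,244,4)): print(r,''.join('P' if (p[2]>p[1]+30) else 'Y' if p[2]<100 and p[0]>180 and p[1]>170 else 'W' if p[0]>150 else 'b' if p[0]>80 and p[0]>p[2]+30 else '#' if p.max()>60 else '.' for p in im[r,190:322:2]))
for b in(0,-.01,-.019,-.024,-.03,-.04): print(b,proj(g,o['position']+R@np.array([.0095,0,b]))[0].round(1))
C=np.array([.5372,-.0192,0]);ax=np.radians(100.8)
for s in(.026,-.026):print('charm far edge',proj(g,C+s*np.array([np.cos(ax),np.sin(ax),0])+[0,0,.026])[0])
cv2.imwrite('pics/w6.png',np.hstack([cv2.resize(c['pixels'][150:310,180:330,::-1],(390,416)),cv2.resize(robot.camera('scene')['pixels'][150:230,185:260,::-1],(390,416),interpolation=cv2.INTER_CUBIC)]))
```

```text
160 ..................WWWWWWWWWWWWWWWWWWWWWWWWWWWWWb#.................
164 ..................WWWWWWWWWWWWWWWWWWWWWWWWWWWWWb##................
168 ...............#.#WWWWWWWWWWWWWWWWWWWWWWWWWWWWWb###...............
172 ................##WWWWWWWWWWWWWWWWWWWWWWWWWWWWW#####..#...........
176 .............#####WWWWWWWWWWWWWWWWWWWWWWWWWWWWW######.............
180 .............#####WWWWWWWWWWWWWWWWWWWWWWWWWWWWW########...........
184 ............##bbbbbbbbbbbWWWWWWWWWWWWWWWWWWWWWWbbb#####...........
188 .........#.##bbbbbbbbbbbbbbbbWWbbWWWbbWWbbbbbbbbbbbb###...........
192 ..........##bWWWWWWWWWWWWWWWWWWWWWWWWWWWWWWWWWWWWWWWW###..........
196 .........###WWWWWWWWWWWWWWWWWWWWWWWWWWWWWWWWWWWWWWWWW#####........
200 ..........##bWWWWWWWWWWWWWWWWWWWWWWWWWWWWWWWWWWWWWWWW###..........
204 ...........#bWWWWWWWWWWWWWWWWWWWWWWWWWWWWWWWWWWWWWWWW####.........
208 .........###bWWWWWWWWWWWWWWWWWWWWWWWWWWWWWWWWWWWWWWWW###..........
212 .........###bWWWWWWWWWWWWWWWWWWWWWWWWWWWWWWWWWWWWWWWW###.#........
216 ...........############WWWWWYWWWWWWWYYWWWb#############.#.........
220 ..........#################WWWWWWWWWWb##################..........
224 .............#################b#Wb####################.#..........
228 .............##########b#####b##W########b############............
232 ...............#######bbb#######W#######bW###########.............
236 .................#####WWb#######W#######WW##########..............
240 ######################WWb#######W#######WYb#######################
0 [255.9 204.8]
-0.01 [256.1 209.7]
-0.019 [256.2 214.4]
-0.024 [256.3 217.3]
-0.03 [256.4 220.9]
-0.04 [256.5 227.5]
charm far edge [255.40399928 188.76114443]
charm far edge [255.2506968  276.46908068]
```

View pics/w6.png

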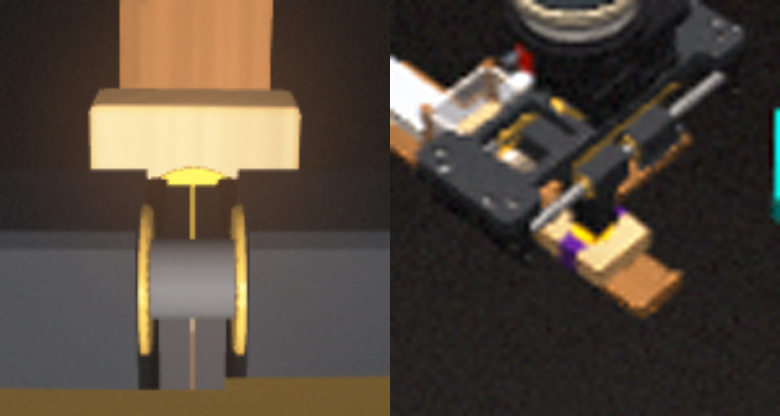

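Emit:
servo_tool(rows=[1,0,0,0.0015,0,1,0,0,0,0])

```text
time: 13.95
position: [0.5376, -0.0188, 0.0001]
tool_rot: [0.637, 0.771, -0.0, -0.0]
ft_force: [0.8, 0.0, 0.8]
grip_width: 0.0004
grip_force: 0.0
```

Emit:
servo_tool(rows=[1,0,0,0.0015,0,1,0,0,0,0])

```text
time: 14.12
position: [0.5376, -0.0188, -0.0014]
tool_rot: [0.637, 0.771, -0.0, -0.0]
ft_force: [-0.4, -0.4, 0.0]
grip_width: 0.0003
grip_force: 0.0
```

Emit:
servo_tool(rows=[1,0,0,0.0015,0,1,0,0,0,0])

```text
time: 14.28
position: [0.5378, -0.0188, -0.0028]
tool_rot: [0.637, 0.771, 0.0, 0.0]
ft_force: [-0.6, 0.2, -0.4]
grip_width: 0.0002
grip_force: 0.0
```

Emit:
servo_tool(rows=[1,0,0,0.0015,0,1,0,0,0,0])

```text
time: 14.45
position: [0.5378, -0.0188, -0.0028]
tool_rot: [0.637, 0.771, 0.0, 0.0]
ft_force: [-2.9, 0.2, 12.5]
grip_width: -0.0
grip_force: 5.8
```

Emit:
servo_tool(rows=[1,0,0,0.0015,0,1,0,0,0,0])

```text
time: 14.62
position: [0.5378, -0.0188, -0.0029]
tool_rot: [0.637, 0.771, 0.0, 0.0]
ft_force: [-4.7, 1.1, 23.2]
grip_width: 0.0004
grip_force: 11.2
```

Contact with the charm's top (26 mm) came at a reported z of −2.8 mm, so the true tips are about 29 mm above the reported TCP. I'll back off, open, and descend using that offset.

Emit:
servo_tool(rows=[1,0,0,-0.008,0,1,0.003,0,-0.01,0,-0.6,0,0,0,0,-0.6,0,0,0,0,-0.6,0,0,0,0])

```text
time: 15.03
position: [0.537, -0.0157, 0.0121]
tool_rot: [0.637, 0.771, -0.0, -0.0]
ft_force: [-0.9, -0.5, -0.1]
grip_width: 0.0132
grip_force: 0.0
```

Emit:
servo_tool(rows=[-0.6,0,0,0,0,-0.6,0,0,0,0,-0.6,0,0,0,0,-0.6,0,0,0,0,-0.6,0,0,0,0])

```text
time: 15.45
position: [0.537, -0.0159, 0.012]
tool_rot: [0.637, 0.771, -0.0, -0.0]
ft_force: [0.6, 0.2, -0.2]
grip_width: 0.0456
grip_force: 0.0
```

Emit:
servo_tool(rows=[-0.6,0,0,0,0,-0.6,0,0,0,0,-0.6,0,0,0,0,-0.6,0,0,0,0,-0.6,0,0,0,0])

```text
time: 15.87
position: [0.5372, -0.0159, 0.0123]
tool_rot: [0.637, 0.771, 0.0, 0.0]
ft_force: [-0.2, 0.7, 0.1]
grip_width: 0.0686
grip_force: 0.0
```

```bash
python3 -c "
from h import *
to([.5372,-.0192,-.015],100.8)
print(robot.get_obs()['grip_width'],robot.get_obs()['ft_force'])
c,g=wrist()
a=c['pixels'].astype(int); m=(a[...,0]>190)&(a[...,1]>160)&(a[...,2]<110); m[:190]=0;m[240:]=0;m[:,:225]=0;m[:,285:]=0
q=np.argwhere(m)[:,::-1];print(q.min(0),q.max(0),ray(g,((q[:,0].min()+q[:,0].max())/2,q[:,1].min()),.026))
print([(np.round(d['at'],4).tolist(),round(d['score'],2)) for d in robot.place_of(c,'charm1')])"
```

```text
pos [ 0.5372 -0.0159  0.0123] a 100.82 tool shift mm [-3.3 -0.6 27.3] turn 0.02 t 15.8667
0.06856672444673485 [-0.19337166  0.73882965  0.12314514]
[232 213] [275 239] [ 0.53408301 -0.00767198  0.026     ]
[([0.5364, -0.0199, 0.0074], 0.8)]
```

Charm is unmoved. Descending in steps while watching the force.

Emit:
servo_tool(rows=[-0.6,0,0,0.008,0,-0.6,0,0,0.006,0,-0.6,0,0,0,0])

```text
time: 16.22
position: [0.5361, -0.0156, -0.0031]
tool_rot: [0.637, 0.771, -0.001, -0.001]
ft_force: [0.2, 0.2, -0.6]
grip_width: 0.0696
grip_force: 0.0
```

Emit:
servo_tool(rows=[-0.6,0,0,0.004,0,-0.6,0,0,0.003,0,-0.6,0,0,0,0])

```text
time: 16.47
position: [0.5367, -0.0157, -0.0095]
tool_rot: [0.637, 0.771, -0.0, -0.001]
ft_force: [-0.8, -0.2, -0.2]
grip_width: 0.0697
grip_force: 0.0
```

Emit:
servo_tool(rows=[-0.6,0,0,0.003,0,-0.6,0,0,0.003,0,-0.6,0,0,0,0])

```text
time: 16.72
position: [0.5369, -0.0158, -0.0152]
tool_rot: [0.637, 0.771, -0.0, -0.0]
ft_force: [0.6, -0.9, -0.6]
grip_width: 0.0694
grip_force: 0.0
```

Emit:
servo_tool(newtons=15, rows=[0.3,0,0,0,0,0.3,0,0,0,0,0.3,0,0,0,0,0.3,0,0,0,0,0.3,0,0,0,0])

```text
time: 17.13
position: [0.5373, -0.0159, -0.0146]
tool_rot: [0.637, 0.771, 0.0, 0.0]
ft_force: [1.4, 0.5, -0.3]
grip_width: 0.0446
grip_force: 0.3
```

Emit:
servo_tool(rows=[0.3,0,0,0,0,0.3,0,0,0,0,0.3,0,0,0,0])

```text
time: 17.38
position: [0.5373, -0.0159, -0.0146]
tool_rot: [0.637, 0.771, 0.0, 0.0]
ft_force: [-0.9, -0.8, 0.9]
grip_width: 0.0445
grip_force: 15.0
```

Gripped: 44.5 mm at 15 N. Lifting straight up.

Emit:
servo_tool(rows=[0.3,0,0,-0.006,0,0.3,0,0,-0.01,0,0.3,0,0,-0.02,0,0.3,0,0,-0.03,0,0.3,0,0,-0.03,0])

```text
time: 17.8
position: [0.5362, -0.0157, 0.0823]
tool_rot: [0.637, 0.771, -0.0, -0.001]
ft_force: [0.9, 0.1, 0.0]
grip_width: 0.0437
grip_force: 15.0
```

Emit:
servo_tool(rows=[0.3,0,0,-0.03,0,0.3,0,0,-0.01,0,0.3,0,0,0,0])

```text
time: 18.05
position: [0.5394, -0.0163, 0.1247]
tool_rot: [0.637, 0.771, 0.002, 0.003]
ft_force: [0.7, 1.5, -1.8]
grip_width: 0.044
grip_force: 15.0
```

```bash
python3 -c "
from h import *
to([.414,.3085,.12],100.8)
c,g=wrist()
print([(np.round(d['at'],4).tolist(),round(d['score'],2)) for d in robot.place_of(c,'charm1')])"
```

```text
pos [ 0.5394 -0.0163  0.1247] a 100.83 tool shift mm [342.6 -62.2   3.3] turn 0.03 t 18.05
[([0.5402, -0.0236, 0.1444], 0.75)]
```

Emit:
servo_tool(rows=[0.3,0.012,-0.002,0,0,0.3,0.022,-0.004,0,0,0.3,0.024,-0.004,0,0,0.3,0.024,-0.004,0,0,0.3,0.024,-0.004,0,0])

```text
time: 18.57
position: [0.4969, 0.0864, 0.1192]
tool_rot: [0.638, 0.77, -0.001, -0.002]
ft_force: [-0.1, -0.2, -0.9]
grip_width: 0.0436
grip_force: 15.0
```

Emit:
servo_tool(rows=[0.3,0.024,-0.004,0,0,0.3,0.024,-0.004,0,0,0.3,0.024,-0.004,0,0,0.3,0.024,-0.004,0,0,0.3,0.024,-0.004,0,0])

```text
time: 18.98
position: [0.4545, 0.2003, 0.1193]
tool_rot: [0.637, 0.771, -0.002, -0.002]
ft_force: [-0.2, -0.6, -0.8]
grip_width: 0.0437
grip_force: 15.0
```

Emit:
servo_tool(rows=[0.3,0.024,-0.004,0,0,0.3,0.024,-0.004,0,0,0.3,0.024,-0.004,0,0,0.3,0.022,-0.004,0,0,0.3,0.014,-0.004,0,0])

```text
time: 19.4
position: [0.4145, 0.303, 0.1192]
tool_rot: [0.637, 0.771, -0.002, -0.001]
ft_force: [-0.2, 0.4, -1.2]
grip_width: 0.0438
grip_force: 15.0
```

Emit:
servo_tool(rows=[0.3,0.006,-0.002,0,0,0.3,0,0,0,0,0.3,0,0,0,0,0.3,0,0,0,0])

```text
time: 19.73
position: [0.4142, 0.306, 0.1207]
tool_rot: [0.637, 0.77, -0.001, -0.0]
ft_force: [1.0, -0.3, -0.7]
grip_width: 0.044
grip_force: 15.0
```

```bash
python3 -c "
from h import *
to([.414,.3085,-.0168],100.8)
c,g=wrist()
for q in('charm1','tray'): print(q,[(np.round(d['at'],4).tolist(),round(d['score'],2)) for d in robot.place_of(c,q)])
c=robot.camera('scene')
for q in('charm1','tray'): print(q,[(np.round(d['at'],4).tolist(),round(d['score'],2)) for d in robot.place_of(c,q)])
o=robot.get_obs();print(o['grip_width'],o['grip_force'])"
```

```text
pos [0.4142 0.306  0.1207] a 100.79 tool shift mm [  2.5   0.5 137.4] turn -0.01 t 19.7333
charm1 [([0.4124, 0.2995, 0.1433], 0.84)]
tray [([0.4115, 0.3055, 0.0002], 0.63)]
charm1 [([0.4098, -0.3824, -0.0014], 0.62), ([0.5514, -0.1037, 0.0246], 0.55), ([0.4144, 0.2972, 0.1426], 0.43)]
tray [([0.4847, 0.537, 0.0004], 0.98), ([0.3471, 0.0461, -0.0019], 0.92), ([0.4118, 0.3043, 0.0008], 0.81)]
0.04381302397770992 14.984762817621231
```

Emit:
servo_tool(rows=[0.3,0.004,0,0.015,0,0.3,0,0,0.03,0,0.3,0,0,0.03,0,0.3,0,0,0.025,0,0.3,0,0,0.015,0])

```text
time: 20.45
position: [0.4127, 0.31, 0.0041]
tool_rot: [0.637, 0.77, -0.001, -0.001]
ft_force: [0.1, -0.2, -0.4]
grip_width: 0.0439
grip_force: 15.0
```

Emit:
servo_tool(rows=[0.3,0,0,0.008,0,0.3,0,0,0.002,0,0.3,0,0,0,0,0.3,0,0,0,0])

```text
time: 20.78
position: [0.4145, 0.3111, -0.0029]
tool_rot: [0.637, 0.771, 0.001, 0.0]
ft_force: [-0.0, 0.5, -0.8]
grip_width: 0.0441
grip_force: 15.0
```

Emit:
servo_tool(rows=[0.3,0,0,0.002,0,0.3,0,0,0.002,0,0.3,0,0,0.002,0,0.3,0,0,0,0])

```text
time: 21.12
position: [0.4137, 0.3108, -0.0096]
tool_rot: [0.637, 0.771, 0.0, 0.0]
ft_force: [-0.1, -0.5, -0.5]
grip_width: 0.0437
grip_force: 15.0
```

Emit:
servo_tool(rows=[0.3,0,0,0.0015,0,0.3,0,0,0.0015,0,0.3,0,0,0,0])

```text
time: 21.37
position: [0.4135, 0.3107, -0.013]
tool_rot: [0.637, 0.771, -0.0, -0.0]
ft_force: [-0.2, 0.4, -1.6]
grip_width: 0.044
grip_force: 15.0
```

Emit:
servo_tool(rows=[0.3,0,0,0.0015,0,0.3,0,0,0.001,0,0.3,0,0,0,0])

```text
time: 21.62
position: [0.4135, 0.3107, -0.0155]
tool_rot: [0.637, 0.771, -0.0, -0.0]
ft_force: [-1.4, 0.0, -1.4]
grip_width: 0.0436
grip_force: 15.0
```

Emit:
servo_tool(rows=[0.3,0,0,0.001,0,0.3,0,0,0,0])

```text
time: 21.78
position: [0.4136, 0.3107, -0.0164]
tool_rot: [0.637, 0.771, -0.0, -0.0]
ft_force: [0.1, 0.2, -0.5]
grip_width: 0.0439
grip_force: 15.0
```

Emit:
servo_tool(rows=[0.3,0,0,0.001,0,0.3,0,0,0,0])

```text
time: 21.95
position: [0.4137, 0.3108, -0.0166]
tool_rot: [0.637, 0.771, 0.0, 0.0]
ft_force: [-0.9, -1.5, 4.9]
grip_width: 0.0441
grip_force: 15.0
```

Emit:
servo_tool(rows=[0.3,0,0,0.001,0,0.3,0,0,0,0])

```text
time: 22.12
position: [0.4137, 0.3108, -0.0167]
tool_rot: [0.637, 0.771, 0.0, 0.0]
ft_force: [-1.8, -1.1, 12.5]
grip_width: 0.0441
grip_force: 15.0
```

Contact came right where expected. Relieving the pressure, then opening gently and retreating straight up.

Emit:
servo_tool(rows=[0.3,0,0,-0.0013,0,0.3,0,0,0,0,-0.4,0,0,0,0,-0.4,0,0,0,0,-0.4,0,0,0,0])

```text
time: 22.53
position: [0.4136, 0.3108, -0.0171]
tool_rot: [0.637, 0.771, -0.0, -0.0]
ft_force: [0.9, -0.1, -1.0]
grip_width: 0.0561
grip_force: 0.0
```

Emit:
servo_tool(rows=[-0.4,0,0,0,0,-0.4,0,0,0,0,-0.4,0,0,0,0])

```text
time: 22.78
position: [0.4136, 0.3107, -0.017]
tool_rot: [0.637, 0.771, -0.0, -0.0]
ft_force: [-0.4, 0.6, 0.6]
grip_width: 0.0601
grip_force: 0.0
```

Emit:
servo_tool(rows=[-0.4,0,0,-0.005,0,-0.4,0,0,-0.01,0,-0.4,0,0,-0.03,0,-0.4,0,0,-0.04,0,-0.4,0,0,-0.04,0])

```text
time: 23.2
position: [0.4127, 0.3103, 0.1095]
tool_rot: [0.637, 0.771, -0.001, -0.001]
ft_force: [0.0, 0.5, -0.6]
grip_width: 0.0608
grip_force: 0.0
```

Emit:
servo_tool(rows=[-0.4,0,0,-0.04,0,-0.4,0,0,-0.04,0,-0.4,-0.03,0,0,0,-0.4,-0.03,0,0,0,-0.4,-0.03,0,0,0])

```text
time: 23.62
position: [0.4308, 0.2219, 0.1903]
tool_rot: [0.636, 0.771, 0.002, 0.001]
ft_force: [-0.8, -0.6, -0.8]
grip_width: 0.0608
grip_force: 0.0
```

Emit:
servo_tool(rows=[-0.4,-0.03,0,0,0,-0.4,0,0,0,0,-0.4,0,0,0,0])

```text
time: 23.87
position: [0.4363, 0.1919, 0.189]
tool_rot: [0.639, 0.77, 0.0, 0.0]
ft_force: [-0.1, -0.1, -0.2]
grip_width: 0.0611
grip_force: 0.0
```

Run:
```python
from h import *
c,g=wrist(); s=robot.camera('scene')
for k in(c,s):
  for q in('charm1','tray','slide_grip','handbell','bell_dish'): print(q,[(np.round(d['at'],4).tolist(),round(d['score'],2)) for d in robot.place_of(k,q)])
cv2.imwrite('pics/f.png',np.hstack([cv2.resize(c['pixels'][:,:,::-1],(400,300)),cv2.resize(s['pixels'][:,:,::-1],(400,300))]))
print(robot.get_obs()['time'])
```

```text
charm1 [([0.4129, 0.3045, 0.0037], 0.67)]
tray []
slide_grip []
handbell [([0.6255, 0.2484, 0.0012], 0.91)]
bell_dish []
charm1 [([0.5515, -0.1009, 0.0264], 0.59)]
tray [([0.4134, 0.3037, 0.0004], 0.89), ([0.4874, 0.5406, -0.0017], 0.72), ([0.3499, 0.0478, -0.0038], 0.6)]
slide_grip [([0.4824, -0.1573, 0.061], 0.85), ([0.5505, -0.1047, 0.0262], 0.73)]
handbell [([0.6283, 0.2531, 0.0006], 0.91), ([0.5513, -0.1053, 0.0258], 0.6)]
bell_dish [([0.4095, -0.3818, -0.0034], 0.85)]
24.4667
```

View pics/f.png

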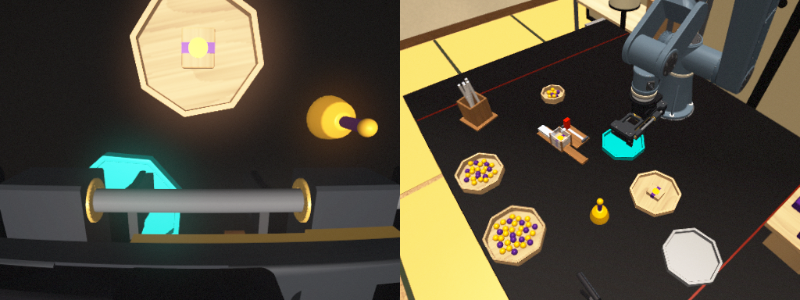

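The charm lies flat with its dot up in the middle of the wooden tray (left view 198,47). The slide is home, the stack is in the magazine, and the bystanders are unmoved.

```bash
python3 -c "
from rig import robot
print(robot.hand_in())"
```

```text
the job is handed in; nothing more can be done
None
```

One charm was issued with the slide pushed to its end stop and brought back home, then set down flat, gold dot up, in the middle of the wooden tray; the job was handed in at about 24.5 s.

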